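# Stamp the base of an essence flask on the sprung ring

## Robot

A 6-joint arm with a two-finger parallel gripper is mounted at the origin on the work surface. World frame = base frame: x ahead of the robot, y to its left, z up, the work surface at z = 0. Lengths are in m, angles in degrees, forces in N, time in s.
With the tool pointing down it reaches from about 0.25 to 0.725 m from the base axis. Payload 9.7 kg.
Tool frame: the origin (TCP) lies at the very end of the fingers, on their centre line; the grasp point (between the pads) lies 19 mm behind it (bot.pinch_z is the distance from the TCP to the grasp point, in m); x points along the fingers, z is the direction in which the jaws open and shut, and the axes are right-handed (so a half turn about x gives the same grasp; the last joint's range is limited). The gripper opens to 85 mm and grips with 20 to 120 N. Pads are 22 mm wide; open, the fingers measure 114 mm over their backs; the gripper's body (76 mm by 85 mm) begins 54 mm behind the grasp point. The pads swing forward as they close: fully open they stand 13 mm farther back than shut.
Start: joints at [0, 4.979, 10.078, 95.1, 0, 90], TCP at [0.55, -0, 0.231] pointing down, gripper open.
Joint ranges: [-179.16, 179.16], [-48.56, 103.87], [-65.8, 70.77], [-126.05, 130.52], [-82.76, 87.17], [-180, 180]. Speed limits (degrees/s): [127.2, 127.2, 147.25, 180, 180, 180].

## Interface

Orientations are given as [roll, pitch, yaw] about the fixed x, y, z axes, in that order (R = Rz(yaw) Ry(pitch) Rx(roll)).
In Python, from workcell import bot gives the robot as it stands.
- The arm moves only by the tool play_rows, never from a script. Its argument "rows" is a list of rows, each a list of 3 entries, a list of its own where there are three numbers: the shift along the tool's x, y, z in cm, then the turn about the tool's x in degrees, then the finger opening in cm, from 0 to 8.54. A call has 1 to 12 rows; each row is the pose to reach, as a shift and turn from the pose commanded when the call began, along the tool's axes at that moment; what a row does not reach only later rows make up. A row lasts 1/12 s, in which the tool goes at most 41.7 mm and 7.16 degrees, less where a joint would pass 70% of its speed; a pose out of reach is approached as far as the arm can. A call with a gripper value outside its range is refused whole. The fingers move at their own pace and stop on an object; "squeeze" is the grip in N (left out, the last holds). Time passes only in rows, so rows that repeat a pose let the fingers close. It gives the time, the measured TCP pose, the force and the opening at its end, in the units of the state.
- bot.get_obs(): the state, without advancing time (a new reading comes with each control period).
- bot.camera(name): name is "scene" or "side" or "wrist"; returns (picture, depth): 400x640x3 uint8, blue, green, red; 400x640 float32, m along the optical axis (not along the pixel's ray), 0 where there is no reading.
- bot.camera_model(name): a dict with "fx", "fy", "cx", "cy" (pixels), "origin" and "attitude" of the camera in the world; the wrist camera has in their place "mount" (4x4, takes a point from camera to tool coordinates, whose origin is the TCP and whose axes are the tool frame's). Camera axes: x right, y down, z forward; pixel columns grow to the right and rows downward; lengths in m; the calibration is good to about 2 mm. A picture is of the moment at which its call begins: read the wrist's pose just before it. camera_model takes no time and is no camera call.
- bot.job_done(): hands the job in, once; it reports no verdict.
The state is a dict: "time": time; "q": joint angles; "qd": joint speeds; "joint_efforts": joint torques, N m; "ee_pos": TCP position; "tcp_rot": TCP orientation; "wrist_force": force on the tool from outside, world axes, zero at the start; "torque": the same for the moment, N m; "opening": finger opening in m.
Only numpy, scipy, OpenCV 4.12 (cv2) and the standard library are available. Lean on these libraries where they do the work, as an engineer would, in place of code of your own. Each camera call takes 0.05 s, during which the arm holds its last target.

## Task

Someone left the measuring scoop lying over the ring of the flask-base stamper: take it off and hang it by its eye on the hook of the hook stand, so that it hangs freely. Then set the round-bellied flask upright in the sprung ring, press it down until the ring is fully down on its stop, and finish while still holding it pressed down: do not let it up. Push only on the flask, not on the ring, and leave the other things on the counter standing where they are.

Things in the scene. Friction and masses are not known exactly. Their poses are not given: they have to be found in the camera images.
- scoop_handle (a point): Steel measuring scoop, 178 mm long, 70 to 120 g, lying flat, mouth down, on the ring at the start. The point is on its straight handle (14 wide, 7 thick), half-way up, 78 mm from the cup's axis, where the handle overhangs the ring and is free at both sides and below. Axes: x along the handle from cup to eye, y across it, z up while it lies so. Centre of mass about 54 mm from here towards the cup.
- scoop_cup (a point): Centre of the scoop's round cup (76 mm across, 34 mm tall, mouth down on the ring at the start, the handle flush with its mouth); 17 mm above the mouth. Same axes as scoop_handle.
- scoop_eye (a point): Centre of the flat eye at the end of the scoop's handle: a ring 38 mm outside with a 26 mm hole, 6 mm thick; 43 mm along +x of scoop_handle, same axes. The cup's far side is 159 mm from here.
- hook_tip (a point): Rounded top of the upturned end of the hook, 234 mm above the counter. Fixed hook stand: steel post 14 mm thick, 225 mm tall, on a round foot 90 mm across; an 8 mm round bar runs from the post 80 mm out, sloping down slightly, then turns straight up for 30 mm to this point. Axes: x level, from the tip towards the post; z up.
- hook_bar (a point): Middle of the hook's sloping bar, half-way between post and bend (40 mm from each), 207.5 mm above the counter; same axes as hook_tip. At the bend, right below hook_tip, the bar's centre is 200 mm above the counter. An eye lowered over the tip comes to lie on the bar; let go with the cup on the side away from the post, the scoop swings down and hangs somewhere along the bar.
- cradle_ring (a point): Centre of the top face of the stamper's sprung ring: level aluminium ring, 92 mm outside, 54 mm opening, 10 mm thick, on a coil spring over a grey drum (100 mm across, 32 mm tall) on a 130 x 120 mm foot fixed to the counter. Top face 78 mm above the counter when up, 58 mm when fully pressed; it moves only up and down.
- cradle (a joint): How far the ring is pressed down, in m: 0 up, 0.020 on its stop. Sprung: it starts to sink at about 6.5 N and needs about 16.5 N at the stop, the flask's weight counted in.
- flask_mid (a point): Round amber glass flask, upright, 125 mm tall, 175 to 350 g; the point is on its axis, 62.5 mm above its underside; z up. Belly: ball 72 mm across, centre 36 mm up, on a 36 mm foot. Neck 24 mm across from 71 to 111 mm up, to grip from above; above it a 28 mm black stopper. Seated, the belly rests on the ring's inner edge, the underside 12 mm below the ring's top face.
- jar_a_mid (a point): Bystander: low amber glass jar with a steel lid, 66 mm across, 72 mm tall, in the same group as the flask. The point is its centre, 36 mm up. Leave standing where it is.
- jar_b_mid (a point): Bystander: low amber glass jar with a steel lid, 66 mm across, 72 mm tall, in the same group as the flask. The point is its centre, 36 mm up. Leave standing where it is.
- mortar_mid (a point): Bystander: stone mortar, 90 mm across, 70 mm tall; the point is its centre, 35 mm up. Leave it.
- tin_mid (a point): Bystander: small tin, 52 mm across, 60 mm tall; the point is its centre. Leave it.
- weight_mid (a point): Bystander: brass scale weight, 40 mm across, 48 mm tall; the point is its centre, 24 mm up. Leave it.
- carton_mid (a point): Bystander: small carton 50 x 80 x 60 mm; the point is its centre. Leave it.
There are look-alikes about, which are no part of the job. What is shaped like the part that bears cradle_ring but pink or red is not meant.

How it is judged:
By the outcome, as a careful person would: the job done as asked, in the order asked, and still so for the second after the job is handed in, while the arm keeps its last pose, push and grip.
It also fails if it takes over 64 s, if anything falls off the work surface, if the arm or the gripper's body presses on something with over 40 N, if the wrist force passes 120 N, or if a joint passes its speed limit or range.

## Working session

There is one attempt and no reset: what is moved stays moved. The work goes in short steps, Python scripts to look and compute and a tool call to move; the robot and the scene stay as the last step left them, time stands still between calls to the robot, and variables do not carry over. Pictures are saved under pics/ and viewed, and the job is handed in when it is done.

Besides the shell and the picture viewer there is one more tool, called after ">>>" by a JSON object that holds its "name" and its "arguments". play_rows: Moves the arm, as the interface text tells. Its arguments: {"type":"object","properties":{"rows":{"type":"array"},"squeeze":{"type":"number"}},"required":["rows"]}

```bash
mkdir -p pics; ls
cat > h.py <<'E'
import numpy as np,cv2
from workcell import bot
def cam(n):
    o=bot.get_obs(); im,d=bot.camera(n); m=bot.camera_model(n); return o,im,d,m
E
python3 - <<'E'
from h import *
o=bot.get_obs(); print(o)
for n in("scene","side","wrist"):
    o,im,d,m=cam(n); cv2.imwrite(f"pics/{n}0.png",im); np.savez(f"pics/{n}0.npz",im=im,d=d); print(n,m)
E
```

```text
pics
{'time': 0.0, 'q': array([8.77719641e-04, 5.01121487e+00, 1.00331411e+01, 9.50991455e+01,
       5.76537649e-04, 9.00001852e+01]), 'qd': array([ 0.04898062,  0.07535158,  0.08037335,  0.03044134, -0.04658915,
        0.00529223]), 'joint_efforts': array([ 7.68234549e-04, -5.20392072e+01,  4.64802504e+01,  1.63646933e-02,
        2.23589603e-05, -6.77332673e-05]), 'ee_pos': array([5.49765846e-01, 1.12897236e-05, 2.30570207e-01]), 'tcp_rot': array([179.57240899,  89.92277864, 179.57310112]), 'wrist_force': array([-1.04353899, -0.99989956, -0.51576799]), 'torque': array([ 0.00936359,  0.01987774, -0.01628381]), 'opening': 0.08578886926377036}
scene {'fx': 361.73458633078917, 'fy': 361.73458633078917, 'cx': 315.0879811563293, 'cy': 201.20171148970755, 'origin': array([0.94193714, 0.45206317, 0.71225594]), 'attitude': array([-131.46429355,    0.44911932,  130.0772343 ])}
side {'fx': 455.95586616692873, 'fy': 455.95586616692873, 'cx': 324.0883223070438, 'cy': 204.46681158877806, 'origin': array([ 0.31825422, -0.85474605,  0.66538825]), 'attitude': array([-120.94810219,   -0.93683356,   -9.06289021])}
wrist {'fx': 346.21802609922645, 'fy': 346.21802609922645, 'cx': 326.17261793480236, 'cy': 199.32169253337054, 'mount': array([[ 1.96092594e-04, -2.99813078e-01,  9.53997946e-01,
        -1.42847804e-01],
       [-4.85514991e-04, -9.53997880e-01, -2.99812957e-01,
         7.54281950e-02],
       [ 9.99999863e-01, -4.04389204e-04, -3.32635663e-04,
        -9.23821668e-04],
       [ 0.00000000e+00,  0.00000000e+00,  0.00000000e+00,
         1.00000000e+00]])}
```

View pics/scene0.png

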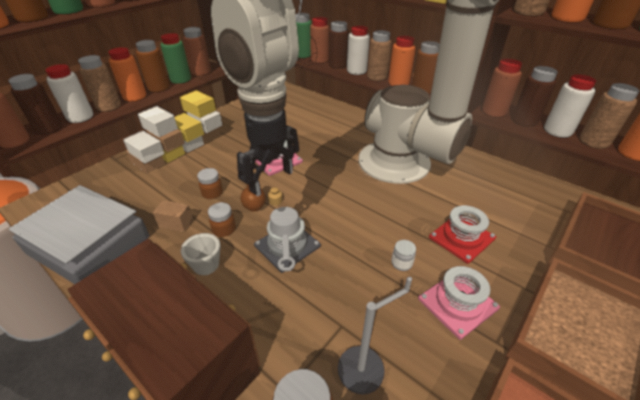

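View pics/side0.png

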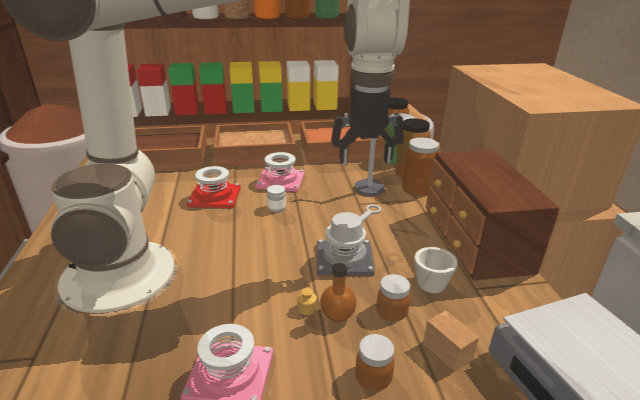

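View pics/wrist0.png

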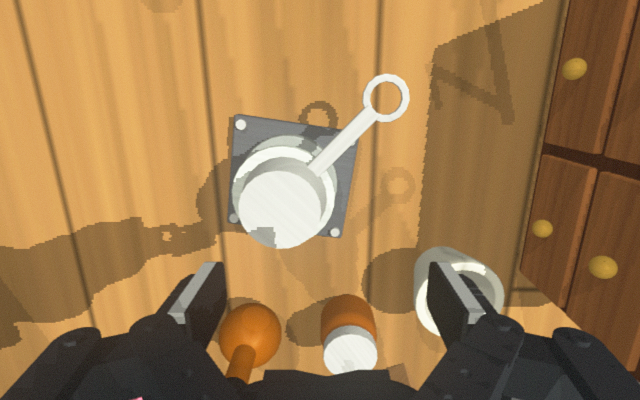

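Wrist view: scoop cup top (285,208), handle to eye (386,98) over the grey foot. Flask at (250,335), jar (350,340), mortar (458,290). Ring candidates in the scene view: grey foot with the scoop (287,235), red (465,230), pink (460,295), pink (278,160). I choose the grey one. Hook stand: tip (408,283), post (365,340). Flask at (252,198); jars (209,183) and (220,218).

```bash
cat >> h.py <<'E'
from scipy.spatial.transform import Rotation as R
def T(pos,rpy):
    M=np.eye(4);M[:3,:3]=R.from_euler('xyz',rpy,degrees=True).as_matrix();M[:3,3]=pos;return M
def camT(n,m,o):
    return T(m['origin'],m['attitude']) if n!='wrist' else T(o['ee_pos'],o['tcp_rot'])@m['mount']
def cloud(n,d,m,o):
    v,u=np.mgrid[:400,:640]
    P=np.stack([(u-m['cx'])*d/m['fx'],(v-m['cy'])*d/m['fy'],d],-1)
    M=camT(n,m,o); W=P@M[:3,:3].T+M[:3,3]; W[d<=0]=np.nan; return W
def ray(n,m,o,u,v,z):
    M=camT(n,m,o); r=M[:3,:3]@np.array([(u-m['cx'])/m['fx'],(v-m['cy'])/m['fy'],1]); return M[:3,3]+r*(z-M[2,3])/r[2]
def proj(n,m,o,X):
    M=camT(n,m,o); c=M[:3,:3].T@(np.array(X)-M[:3,3]); return m['fx']*c[0]/c[2]+m['cx'],m['fy']*c[1]/c[2]+m['cy']
def snap(n,tag):
    o,im,d,m=cam(n); cv2.imwrite(f"pics/{n}{tag}.png",im); return o,im,d,m
def crop(im,x0,y0,x1,y1,name,s=4):
    cv2.imwrite(f"pics/{name}.png",cv2.resize(im[y0:y1,x0:x1],None,fx=s,fy=s,interpolation=cv2.INTER_CUBIC))
E
python3 - <<'E'
from h import *
np.set_printoptions(precision=4,suppress=True)
o=bot.get_obs(); print(T(o['ee_pos'],o['tcp_rot']))
C={}
for n in("scene","side","wrist"):
    z=np.load(f"pics/{n}0.npz"); C[n]=(z['im'],cloud(n,z['d'],bot.camera_model(n),o))
def p(n,u,v): print(n,u,v,C[n][1][v,u])
W=C['wrist'][1]
for u,v in[(285,208),(265,200),(340,145),(355,130),(372,80),(404,98),(386,118),(260,140),(240,125),(350,352),(250,330)]:p('wrist',u,v)
for u,v in[(408,283),(385,295),(368,310),(362,370),(284,220),(252,190),(405,246)]:p('scene',u,v)
for u,v in[(340,270),(338,300),(395,285),(376,348),(372,150),(277,190),(305,295)]:p('side',u,v)
crop(C['scene'][0],300,240,440,400,'hk')
crop(C['wrist'][0],210,60,430,260,'sc',3)
crop(C['side'][0],270,190,440,330,'fl')
E
```

```text
[[-0.0011  0.      1.      0.5498]
 [ 0.      1.     -0.      0.    ]
 [-1.      0.     -0.0011  0.2307]
 [ 0.      0.      0.      1.    ]]
wrist 285 208 [ 0.5158 -0.0139  0.1124]
wrist 265 200 [ 0.5003 -0.0072  0.1125]
wrist 340 145 [0.5601 0.0323 0.086 ]
wrist 355 130 [0.5724 0.0445 0.0848]
wrist 372 80 [0.5849 0.0834 0.084 ]
wrist 404 98 [0.611  0.0697 0.0846]
wrist 386 118 [0.5975 0.054  0.0838]
wrist 260 140 [0.4805 0.0269 0.0154]
wrist 240 125 [0.4619 0.0424 0.0188]
wrist 350 352 [ 0.5738 -0.1887  0.0723]
wrist 250 330 [ 0.4665 -0.1706  0.0602]
scene 408 283 [0.5784 0.338  0.2234]
scene 385 295 [0.4754 0.2618 0.0001]
scene 368 310 [0.6595 0.3151 0.2207]
scene 362 370 [0.6568 0.3214 0.017 ]
scene 284 220 [ 0.5228 -0.0032  0.1109]
scene 252 190 [ 0.6034 -0.0003  0.2565]
scene 405 246 [0.3645 0.2408 0.0568]
side 340 270 [ 0.4609 -0.2044  0.1252]
side 338 300 [ 0.4564 -0.219   0.0648]
side 395 285 [ 0.5738 -0.1995  0.071 ]
side 376 348 [ 0.4963 -0.3485  0.0717]
side 372 150 [0.6508 0.3052 0.131 ]
side 277 190 [0.3721 0.2299 0.0618]
side 305 295 [ 0.3983 -0.1769  0.0469]
```

View pics/hk.png

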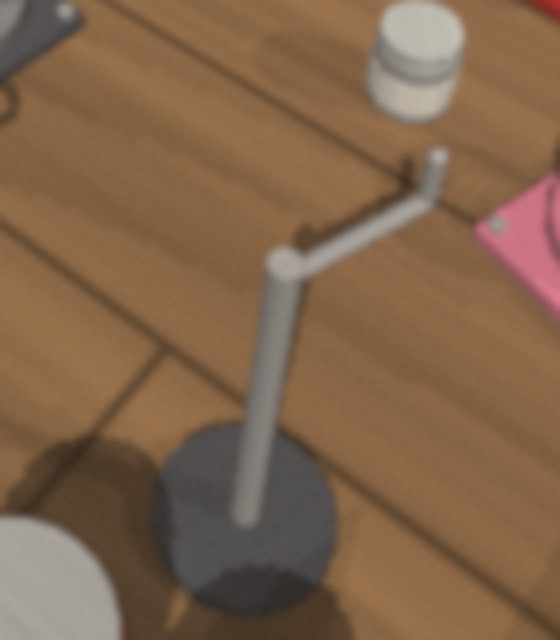

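View pics/sc.png

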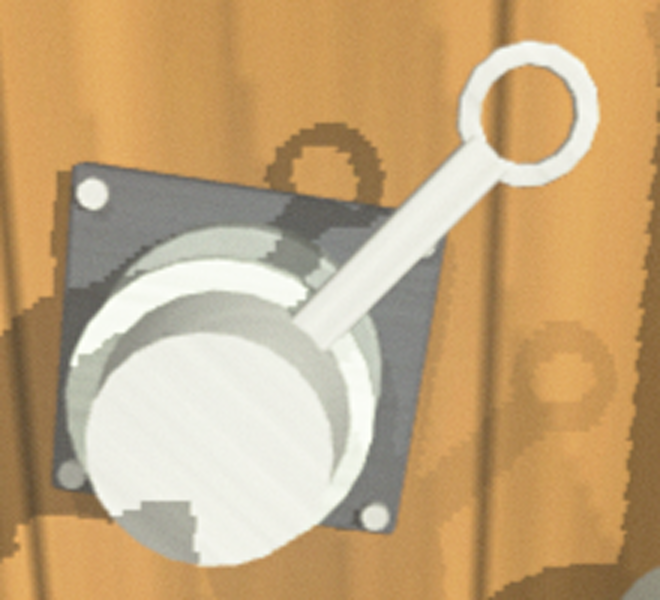

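View pics/fl.png

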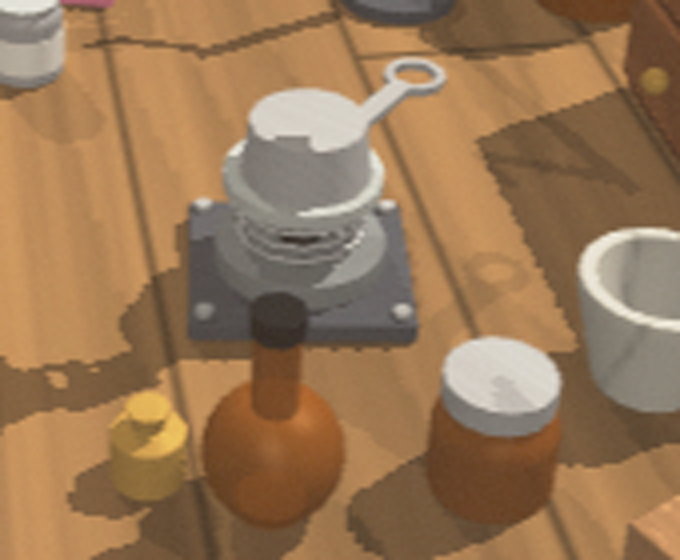

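Run:
```python
from h import *
np.set_printoptions(precision=4,suppress=True)
o=bot.get_obs(); mw,ms,md=[bot.camera_model(n) for n in("wrist","scene","side")]
eye=ray('wrist',mw,o,386.5,98.3,.084); cup=ray('wrist',mw,o,279.3,210,.112)
W=cloud('wrist',np.load('pics/wrist0.npz')['d'],mw,o)
s=(W[...,2]>.108)&(W[...,2]<.118)&(W[...,0]<.58)
P=W[s][:,:2];c,r=cv2.minEnclosingCircle(P.astype(np.float32));print('cup circ',c,r,'n',len(P), W[s][:,2].mean())
s=(W[...,2]>.076)&(W[...,2]<.092)&(W[...,1]>.03);P=W[s];print('handle/eye',len(P),P[:,2].mean());
print('minrect',cv2.minAreaRect(P[:,:2].astype(np.float32)))
print(eye,cup,np.linalg.norm((eye-cup)[:2]),np.degrees(np.arctan2(*(eye-cup)[1::-1])))
for n,im in(('scene',ms),('side',md)):
  for k,X in(('eye',eye),('cup',cup)): print(n,k,proj(n,im,o,X))
tip=ray('scene',ms,o,409.3,278.8,.233);bend=ray('scene',ms,o,407.3,290.5,.2);post=ray('scene',ms,o,371.5,305,.225)
print('tip',tip,bend,post,np.linalg.norm((tip-post)[:2]),np.degrees(np.arctan2(*(post-tip)[1::-1])))
foot=ray('scene',ms,o,(245/4+300),(522/4+240),.01);print('foot',foot)
for k,X in(('tip',tip),('post',post)):print(proj('side',md,o,X))
# flask: stopper top
print('stopper',ray('side',md,o,270+279/4,190+303/4,.125),'belly',ray('side',md,o,270+273/4,190+452/4,.036))
print('jarA',ray('side',md,o,270+500/4,190+375/4,.072),'jarB',ray('side',md,o,376,348,.072))
S=np.load('pics/side0.npz');crop(S['im'],300,60,440,210,'sdhk')
```

```text
cup circ (0.49478358030319214, -0.08867543935775757) 0.10803033411502838 n 5315 0.11236537955383956
handle/eye 4849 0.08388251414471369
minrect ((0.6444813013076782, 0.08553802222013474), (0.2726450264453888, 0.11090652644634247), 0.02069539949297905)
[0.5971 0.0695 0.084 ] [ 0.5112 -0.0157  0.112 ] 0.1209954414529012 44.74347738487834
scene eye (np.float64(285.2712842607044), np.float64(261.61371419549585))
scene cup (np.float64(283.5520968868559), np.float64(214.75053011926758))
side eye (np.float64(373.03537290191144), np.float64(207.89814630203918))
side cup (np.float64(346.08849580374965), np.float64(219.47731722403103))
tip [0.577  0.3378 0.233 ] [0.575  0.3391 0.2   ] [0.6513 0.3156 0.225 ] 0.07757507482806149 -16.662794312865
foot [0.6556 0.3195 0.01  ]
(np.float64(345.8602163776271), np.float64(112.8138013031395))
(np.float64(373.62039668682814), np.float64(117.28840071617354))
stopper [ 0.4629 -0.1917  0.125 ] belly [ 0.4619 -0.197   0.036 ]
jarA [ 0.5744 -0.197   0.072 ] jarB [ 0.4963 -0.3487  0.072 ]
```

View pics/sdhk.png

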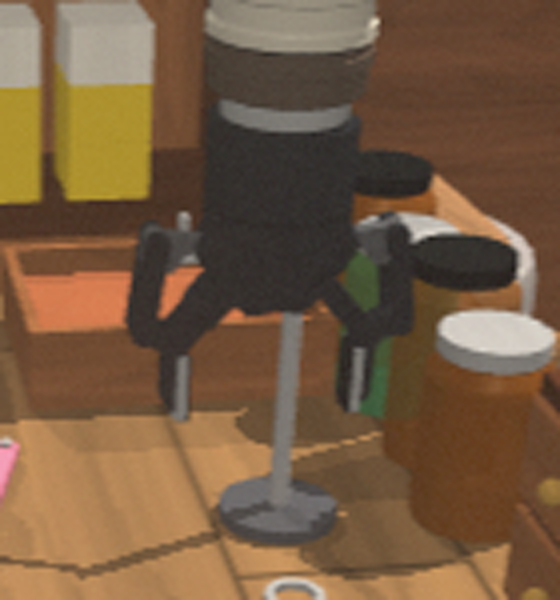

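>>> {"name": "play_rows", "arguments": {"rows": [[[0,0,0],7,8.5]]}}

```text
time: 0.23
ee_pos: [0.5499, -0.0, 0.2309]
tcp_rot: [-173.7, 90.0, 179.4]
wrist_force: [0.4, -0.2, -0.0]
opening: 0.0849
```

Run:
```python
from h import *
np.set_printoptions(precision=4,suppress=True)
o=bot.get_obs();print(o['q'],o['ee_pos'],o['tcp_rot'],o['time']);print(T(o['ee_pos'],o['tcp_rot']))
```

```text
[-0.001   4.9976 10.0561 95.0996  0.0004 96.8893] [ 0.5499 -0.      0.2309] [-173.6658   89.9589  179.4439] 0.2333
[[-0.0007  0.12    0.9928  0.5499]
 [ 0.      0.9928 -0.12   -0.    ]
 [-1.     -0.0001 -0.0007  0.2309]
 [ 0.      0.      0.      1.    ]]
```

>>> {"name": "play_rows", "arguments": {"rows": [[[1,1,0.3],-7,8.5],[[2,2,0.6],-14,8.5],[[3,3,0.9],-21,8.5],[[4,4.09,1.17],-28,8.5],[[5,4.09,1.17],-35,8.5],[[6,4.09,1.17],-42,8.5],[[7,4.09,1.17],-49,8.5],[[8,4.09,1.17],-56,8.5],[[8,4.09,1.17],-63,8.5],[[8,4.09,1.17],-70,8.5],[[8,4.09,1.17],-77,8.5],[[8,4.09,1.17],-84,8.5]]}}

```text
time: 1.23
ee_pos: [0.5664, 0.0391, 0.1509]
tcp_rot: [106.6, 90.0, -176.1]
wrist_force: [0.1, -0.3, -0.4]
opening: 0.0851
```

>>> {"name": "play_rows", "arguments": {"rows": [[[0,0,0],-7,8.5],[[0,0,0],-14,8.5],[[0,0,0],-21,8.5],[[0,0,0],-28,8.5],[[0,0,0],-35,8.5],[[0,0,0],-42,8.5],[[0,0,0],-49,8.5],[[0,0,0],-56,8.5],[[0,0,0],-57.7,8.5],[[0,0,0],-57.7,8.5],[[0,0,0],-57.7,8.5]]}}

```text
time: 2.15
ee_pos: [0.5665, 0.0392, 0.151]
tcp_rot: [46.3, 90.0, -179.1]
wrist_force: [1.0, -0.1, -0.9]
opening: 0.0853
```

```bash
cat >> h.py <<'E'
def rel(cmd,a,tgt):
    """cmd: commanded xyz, a jaw angle deg, tgt xyz -> tool shift cm"""
    d=(np.array(tgt)-np.array(cmd))*100; c,s=np.cos(np.radians(a)),np.sin(np.radians(a))
    return np.round([-d[2],-s*d[0]+c*d[1],c*d[0]+s*d[1]],2)
E
python3 - <<'E'
from h import *
np.set_printoptions(precision=4,suppress=True)
o,im,d,m=snap('wrist',1);print(o['q'],o['ee_pos'],o['time']);print(T(o['ee_pos'],o['tcp_rot']))
np.savez('pics/w1.npz',d=d)
W=cloud('wrist',d,m,o)
E
```

```text
[  3.9545   6.5585   2.9076  86.3731   0.0013 -40.6528] [0.5665 0.0392 0.151 ] 2.15
[[-0.0004 -0.7119 -0.7022  0.5665]
 [-0.     -0.7022  0.7119  0.0392]
 [-1.      0.0003  0.0003  0.151 ]
 [ 0.      0.      0.      1.    ]]
```

View pics/wrist1.png

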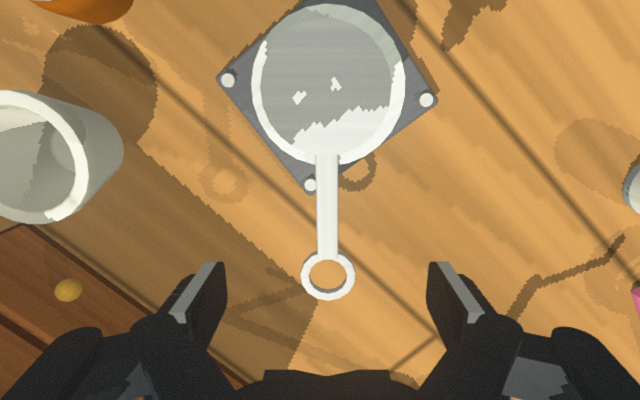

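>>> {"name": "play_rows", "arguments": {"rows": [[[2.5,0,0],0,8.5],[[5,0,0],0,8.5],[[7,0,0],0,8.5],[[8.8,0,0],0,8.5],[[8.8,0,0],0,8.5],[[8.8,0,0],0,8.5],[[8.8,0,0],0,0.5],[[8.8,0,0],0,0.5],[[8.8,0,0],0,0.5],[[8.8,0,0],0,0.5],[[8.8,0,0],0,0.5],[[8.8,0,0],0,0.5]], "squeeze": 100}}

```text
time: 3.2
ee_pos: [0.5667, 0.0392, 0.0636]
tcp_rot: [-131.3, 90.0, 3.4]
wrist_force: [1.6, 0.0, 1.0]
opening: 0.0122
```

Run:
```python
from h import *
o,im,d,m=snap('wrist',2);print(o['ee_pos'],o['time'],o['opening'],o['wrist_force'])
```

```text
[0.56674148 0.03919294 0.06362972] 3.2 0.012206976232394197 [1.55893287 0.0107091  0.97029666]
```

View pics/wrist2.png

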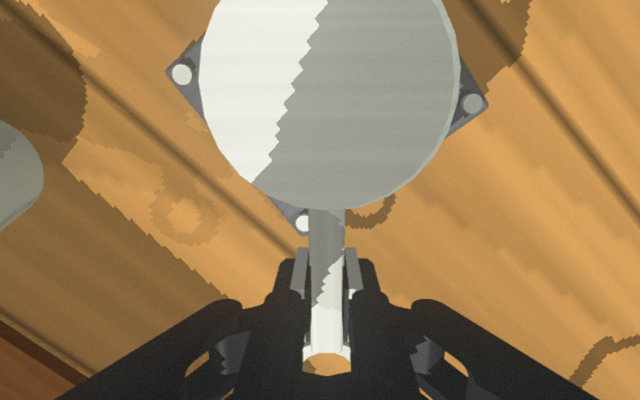

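>>> {"name": "play_rows", "arguments": {"rows": [[[-1,0,0],0,0.5],[[-3,0,0],0,0.5],[[-6,0,0],0,0.5],[[-9,0,0],0,0.5],[[-12,0,0],0,0.5],[[-15,0,0],0,0.5],[[-18,0,0],0,0.5],[[-20,0,0],0,0.5],[[-20,0,0],0,0.5],[[-20,0,0],0,0.5]]}}

```text
time: 4.08
ee_pos: [0.567, 0.0392, 0.2646]
tcp_rot: [-129.8, 89.9, 4.9]
wrist_force: [-0.4, 0.4, -1.6]
opening: 0.0118
```

Run:
```python
from h import *
np.set_printoptions(precision=4,suppress=True)
o,im,d,m=snap('scene',3)
crop(im,190,60,390,300,'s3',2.4)
o,im,d,m=snap('wrist',3);W=cloud('wrist',d,m,o);print(o['ee_pos'],o['q'])
for v in(20,60,100,130,160): print(v,W[v,325])
o,im,d,m=snap('side',3);crop(im,270,60,440,300,'sd3',2.4)
```

```text
[0.5666 0.0392 0.2631] [  3.955    8.3788  17.3702  98.9964   0.002  -40.742 ]
20 [ 0.4996 -0.0278  0.311 ]
60 [ 0.5062 -0.0212  0.3118]
100 [ 0.5132 -0.0144  0.3102]
130 [ 0.5187 -0.0089  0.3113]
160 [ 0.5245 -0.0032  0.3114]
```

View pics/s3.png

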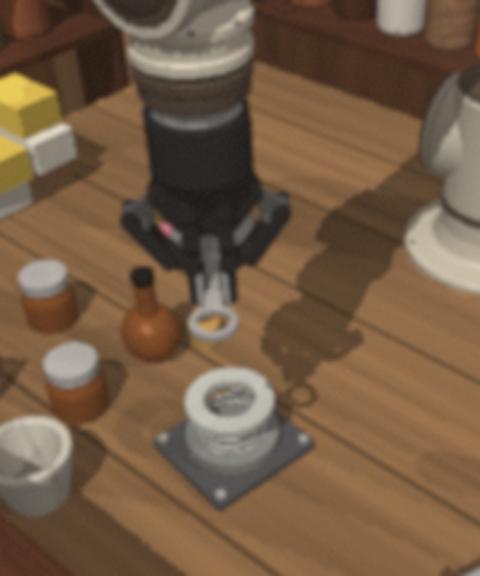

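View pics/sd3.png

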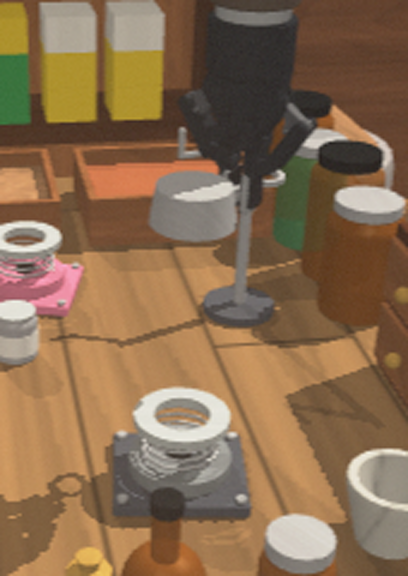

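View pics/wrist3.png

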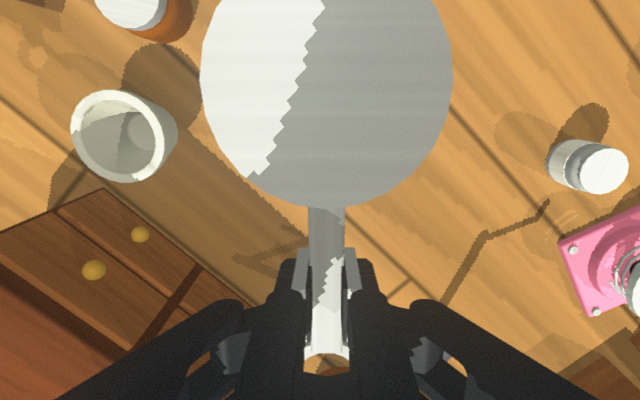

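Run:
```python
from h import *
np.set_printoptions(precision=4,suppress=True)
o=bot.get_obs()
print(rel((.5666,.0392,.263),134.7,(.5351,.3495,.263)))
for n,u,v in(('scene',285.8,227.1),('side',345.8,234.2)): print(ray(n,bot.camera_model(n),o,u,v,.078))
im=cv2.imread('pics/side3.png');crop(im,310,90,400,190,'sd3h',6)
im=cv2.imread('pics/scene3.png');crop(im,250,200,330,280,'sc3r',6)
```

```text
[ -0.   -19.59  24.27]
[ 0.515  -0.0075  0.078 ]
[ 0.5102 -0.0244  0.078 ]
```

View pics/sd3h.png

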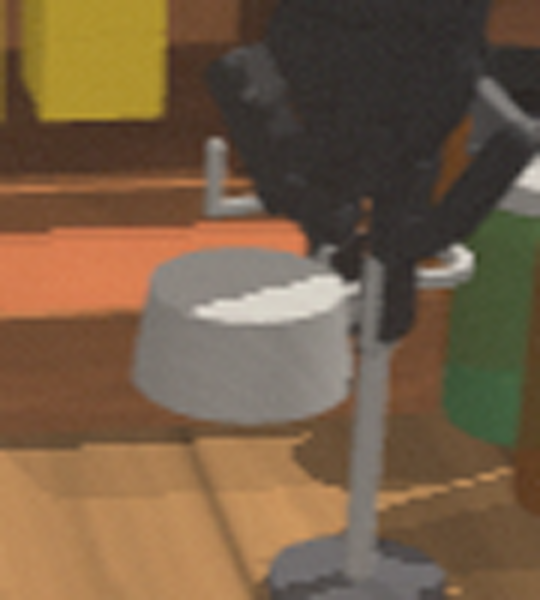

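View pics/sc3r.png

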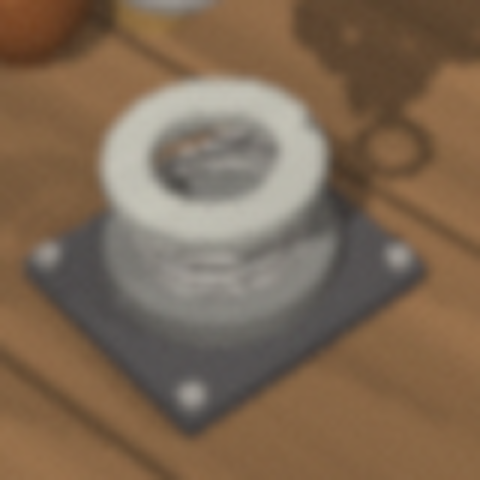

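>>> {"name": "play_rows", "arguments": {"rows": [[[0,-1,1.2],3,0.5],[[0,-2.9,3.6],9,0.5],[[0,-5.2,6.5],15,0.5],[[0,-7.7,9.5],22,0.5],[[0,-10.1,12.5],29,0.5],[[0,-12.5,15.5],36,0.5],[[0,-14.9,18.5],43,0.5],[[0,-17.2,21.3],50,0.5],[[0,-18.9,23.4],56,0.5],[[0,-19.59,24.27],60.2,0.5],[[0,-19.59,24.27],60.2,0.5],[[0,-19.59,24.27],60.2,0.5]]}}

```text
time: 5.23
ee_pos: [0.5346, 0.3497, 0.2618]
tcp_rot: [143.6, 89.9, -141.8]
wrist_force: [-0.0, -0.2, -0.7]
opening: 0.0113
```

Run:
```python
from h import *
np.set_printoptions(precision=4,suppress=True)
o,im,d,m=snap('scene',4);crop(im,320,200,440,320,'s4',6)
print(o['ee_pos'],o['q'],o['time'],o['wrist_force']);print(T(o['ee_pos'],o['tcp_rot']))
M=T(o['ee_pos'],o['tcp_rot']); eye=(M@[-.0185,-.043,0,1])[:3]; print('eye',eye,proj('scene',m,o,eye))
o,im,d,m=snap('side',4);crop(im,300,30,420,150,'sd4',6);print(proj('side',m,o,eye),proj('side',m,o,[.5765,.338,.234]))
o=bot.get_obs()
S=np.load('pics/scene0.npz')
W=cloud('scene',d*0+cam('scene')[2],bot.camera_model('scene'),o)
b=W[205:285,250:330].reshape(-1,3);b=b[(b[:,2]>.074)&(b[:,2]<.085)];print('ring',len(b),b.min(0),b.max(0),cv2.minEnclosingCircle(b[:,:2].astype(np.float32)))
W=cloud('side',d,m,o);b=W[200:265,310:385].reshape(-1,3);b=b[(b[:,2]>.074)&(b[:,2]<.085)];print('ring',len(b),cv2.minEnclosingCircle(b[:,:2].astype(np.float32)))
```

```text
[0.5346 0.3497 0.2618] [ 33.1925  19.1003  30.0603 101.1061  -0.0129  48.5134] 5.2333 [-0.0465 -0.1837 -0.746 ]
[[-0.002  -0.9645  0.2642  0.5346]
 [-0.0016  0.2642  0.9645  0.3497]
 [-1.      0.0015 -0.0021  0.2618]
 [ 0.      0.      0.      1.    ]]
eye [0.5762 0.3384 0.2802] (np.float64(414.9893322723161), np.float64(259.80600649238943))
(np.float64(346.2409530061055), np.float64(96.13810098253417)) (np.float64(345.70190887656923), np.float64(112.45081692337638))
ring 526 [ 0.4649 -0.0583  0.074 ] [0.557  0.0335 0.0798] ((0.5116715431213379, -0.012595612555742264), 0.04783828184008598)
ring 553 ((0.512505292892456, -0.017816806212067604), 0.048523202538490295)
```

View pics/s4.png

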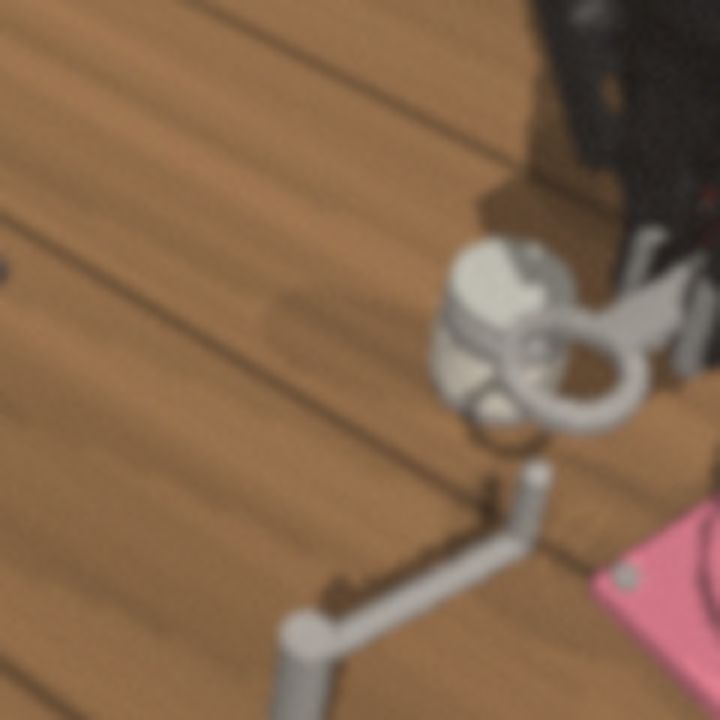

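View pics/sd4.png

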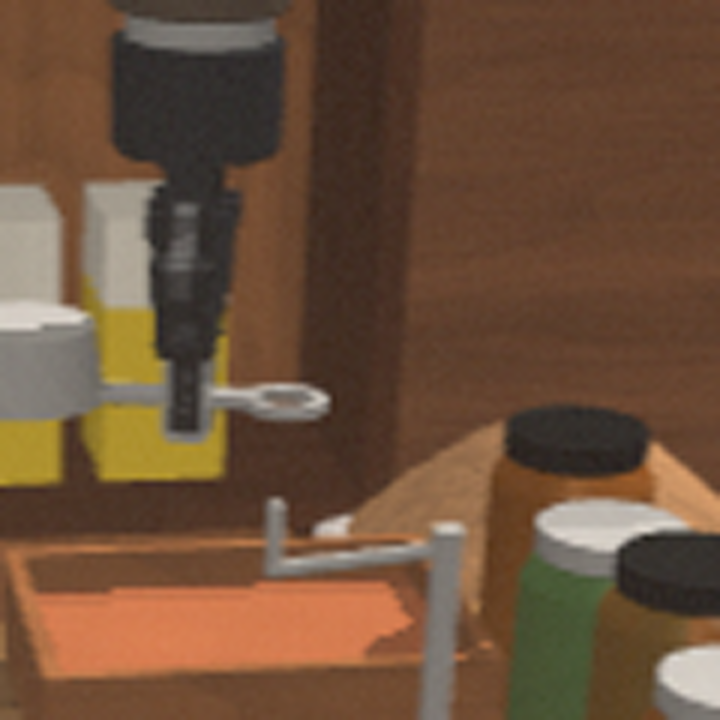

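Run:
```python
from h import *
np.set_printoptions(precision=4,suppress=True)
from scipy.optimize import least_squares
o=bot.get_obs()
def tri(a,b):
    f=lambda X:np.r_[np.array(proj('scene',bot.camera_model('scene'),o,X))-a,np.array(proj('side',bot.camera_model('side'),o,X))-b]
    r=least_squares(f,[.57,.33,.25]);return r.x,r.fun
print('eye',tri((415.7,261.7),(348,96.5)))
print('tip',tri((409.7,278.0),(346.2,113.6)))
print('bend',tri((320+527/6,200+540/6),(300+272/6,30+571/6)))
print('post',tri((320+307/6,200+628/6),(300+447/6,30+528/6)))
```

```text
eye (array([0.5795, 0.3407, 0.2799]), array([-0.3908,  0.3422, -0.7518, -0.5619]))
tip (array([0.5757, 0.3372, 0.2325]), array([-0.4022,  0.3303, -0.7385, -0.5113]))
bend (array([0.574 , 0.3387, 0.1986]), array([-0.5866,  0.4634, -1.051 , -0.6944]))
post (array([0.6515, 0.3145, 0.2244]), array([-0.3739,  0.2505, -0.7153, -0.3853]))
```

>>> {"name": "play_rows", "arguments": {"rows": [[[1,0.3,-0.4],0,0.5],[[2,0.3,-0.4],0,0.5],[[3,0.3,-0.4],0,0.5],[[3.4,0.3,-0.4],0,0.5],[[3.4,0.3,-0.4],0,0.5],[[3.4,0.3,-0.4],0,0.5]]}}

```text
time: 5.88
ee_pos: [0.5313, 0.3458, 0.2297]
tcp_rot: [-82.5, 90.0, -8.0]
wrist_force: [-0.5, -0.4, -0.3]
opening: 0.0115
```

Run:
```python
from h import *
np.set_printoptions(precision=4,suppress=True)
o,im,d,m=snap('scene',5);crop(im,360,220,440,310,'s5',6)
print(o['ee_pos'],o['time'],o['wrist_force'])
o,im,d,m=snap('side',5);crop(im,310,70,400,150,'sd5',6)
```

```text
[0.5313 0.3458 0.2297] 5.8833 [-0.5031 -0.4306 -0.2616]
```

View pics/s5.png

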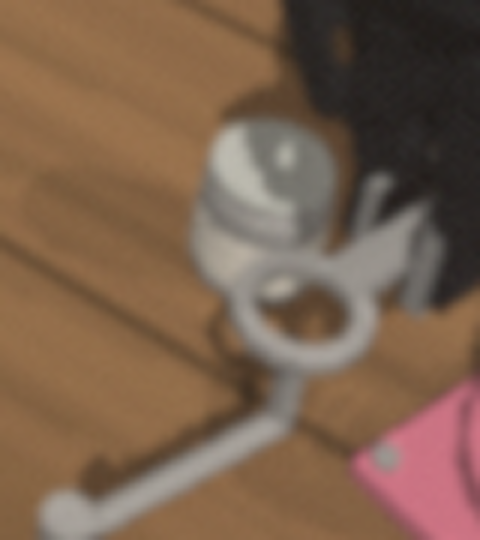

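View pics/sd5.png

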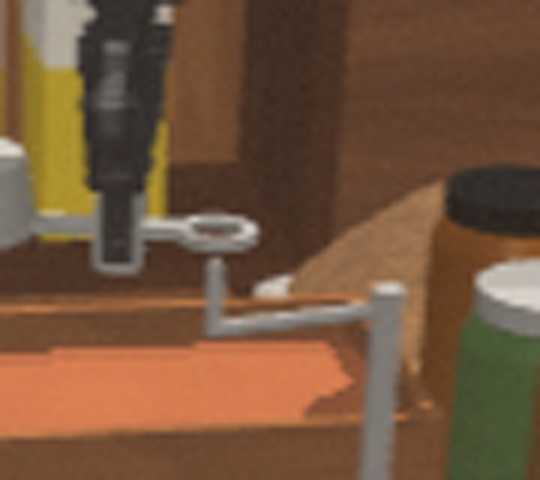

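>>> {"name": "play_rows", "arguments": {"rows": [[[0.7,0,0],0,0.5],[[1.4,0,0],0,0.5],[[2.1,0,0],0,0.5],[[2.8,0,0],0,0.5],[[3.3,0,0],0,0.5],[[3.5,0,0],0,0.5],[[3.5,0,0],0,0.5]]}}

```text
time: 6.57
ee_pos: [0.5309, 0.3463, 0.1935]
tcp_rot: [141.3, 89.9, -144.2]
wrist_force: [-0.9, 0.2, -0.7]
opening: 0.0116
```

Run:
```python
from h import *
np.set_printoptions(precision=4,suppress=True)
o,im,d,m=snap('scene',6);crop(im,360,220,440,310,'s6',6)
print(o['ee_pos'],o['time'],o['wrist_force'])
o,im,d,m=snap('side',6);crop(im,310,70,400,150,'sd6',6)
```

```text
[0.5309 0.3463 0.1935] 6.5667 [-0.8763  0.224  -0.69  ]
```

View pics/s6.png

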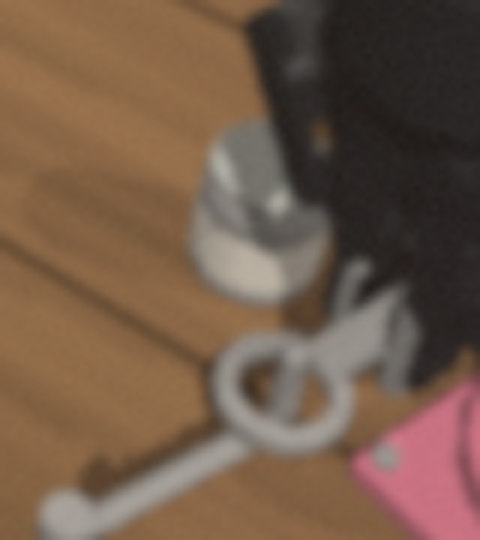

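View pics/sd6.png

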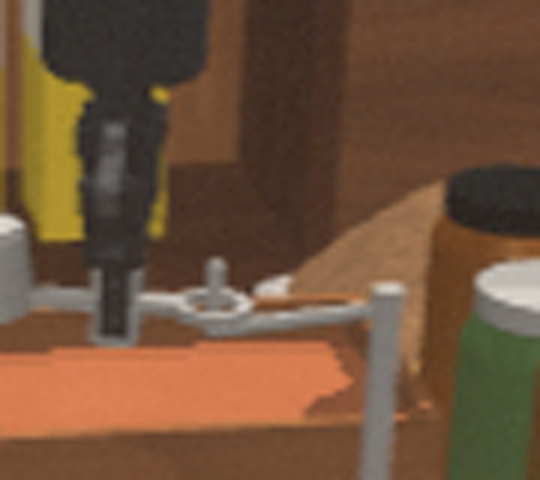

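>>> {"name": "play_rows", "arguments": {"rows": [[[0,0,0],0,4],[[0,0,0],0,4],[[0,0,0],0,4],[[0,0,0],0,4],[[0,0,0],0,4],[[0,0,0],0,4],[[0,0,0],0,4],[[0,0,0],0,4],[[0,0,0],0,4],[[0,0,0],0,4],[[0,0,0],0,4],[[0,0,0],0,4]]}}

```text
time: 7.67
ee_pos: [0.5312, 0.3464, 0.1943]
tcp_rot: [113.9, 90.0, -171.6]
wrist_force: [-0.1, 1.0, 0.3]
opening: 0.0399
```

Run:
```python
from h import *
np.set_printoptions(precision=4,suppress=True)
o,im,d,m=snap('scene',7);crop(im,300,200,440,400,'s7',3)
print(o['ee_pos'],o['time'],o['wrist_force'],o['q'])
o,im,d,m=snap('side',7);crop(im,290,50,420,210,'sd7',3.7)
```

```text
[0.5312 0.3464 0.1943] 7.6667 [-0.0707  1.0205  0.3167] [33.1129 16.2578 18.9331 92.677   0.0007 48.6116]
```

View pics/s7.png

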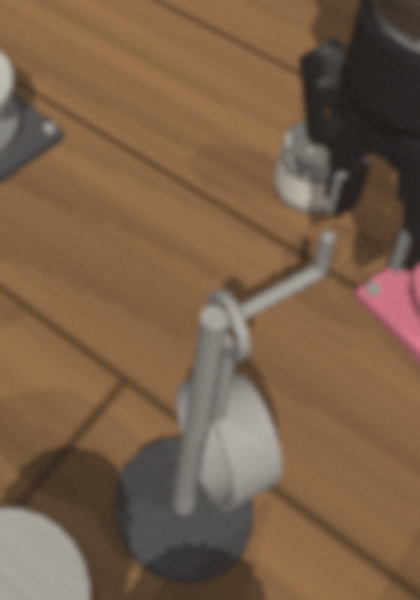

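View pics/sd7.png

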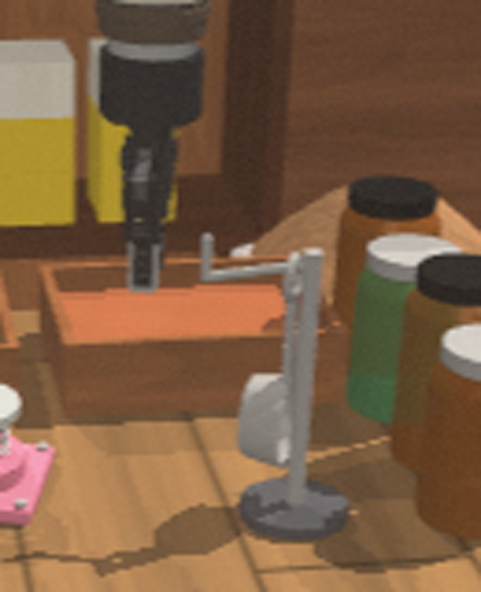

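Run:
```python
from h import *
print(rel((.5311,.3464,.194),74.5,(.4615,-.1945,.28)))
```

```text
[ -8.6   -7.75 -53.98]
```

>>> {"name": "play_rows", "arguments": {"rows": [[[-2,0,0],0,4],[[-5,0,0],0,4],[[-8,-0.2,-0.8],0,4],[[-8.6,-0.5,-3.5],0,4],[[-8.6,-1,-7],0,4],[[-8.6,-1.5,-10.7],0,4],[[-8.6,-2.1,-14.5],0,4],[[-8.6,-2.6,-18.3],0,4],[[-8.6,-3.2,-22.1],0,4],[[-8.6,-3.7,-25.9],0,4],[[-8.6,-4.3,-29.7],0,4],[[-8.6,-4.8,-33.5],0,4]]}}

```text
time: 8.77
ee_pos: [0.4873, 0.0091, 0.2805]
tcp_rot: [-76.5, 90.0, -1.9]
wrist_force: [0.4, -0.3, 1.1]
opening: 0.0398
```

>>> {"name": "play_rows", "arguments": {"rows": [[[0,-0.5,-3.5],-3,5],[[0,-1,-7],-8,5],[[0,-1.6,-10.7],-12,5],[[0,-2.1,-14.2],-15,5],[[0,-2.5,-17.2],-15.5,5],[[0,-2.8,-19.3],-15.5,5],[[0,-2.95,-20.48],-15.5,5],[[0,-2.95,-20.48],-15.5,5],[[0,-2.95,-20.48],-15.5,5]]}}

```text
time: 9.52
ee_pos: [0.4616, -0.1944, 0.2803]
tcp_rot: [13.8, 90.0, 103.7]
wrist_force: [-0.2, 0.8, 0.2]
opening: 0.05
```

Run:
```python
from h import *
np.set_printoptions(precision=4,suppress=True)
o,im,d,m=snap('scene',8);crop(im,300,200,440,400,'s8',3)
o,im,d,m=snap('wrist',8);print(o['ee_pos'],o['q'],o['time'],o['wrist_force']);np.savez('pics/w8.npz',d=d)
o,im,d,m=snap('side',8);crop(im,270,180,440,330,'sd8',4);crop(im,290,50,420,210,'sd8b',3.7);np.savez('pics/sd8.npz',d=d)
```

```text
[ 0.4617 -0.1938  0.2803] [-22.7829  -0.3931  10.0511 100.4468   0.0181 -22.7825] 9.5667 [-0.231   0.6314 -0.0669]
```

View pics/s8.png

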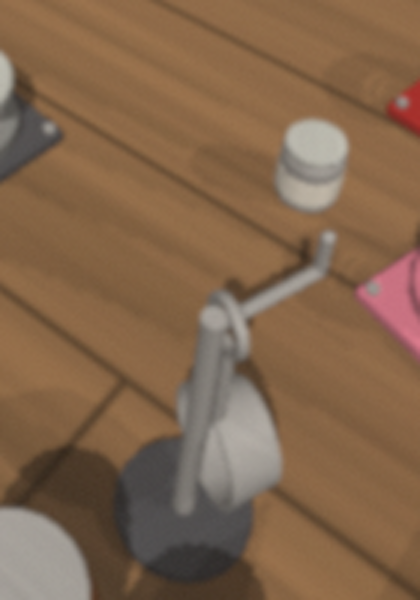

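View pics/wrist8.png

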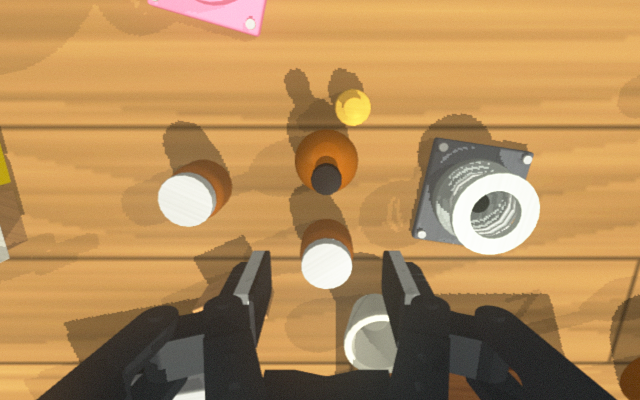

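View pics/sd8.png

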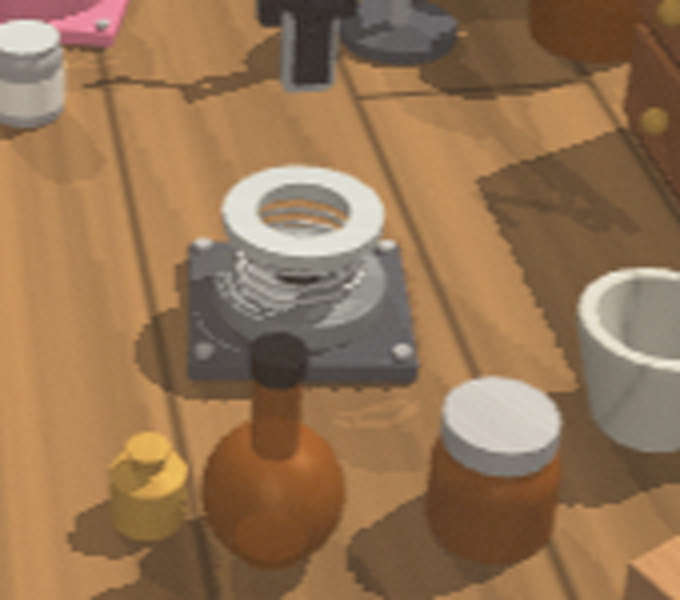

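View pics/sd8b.png

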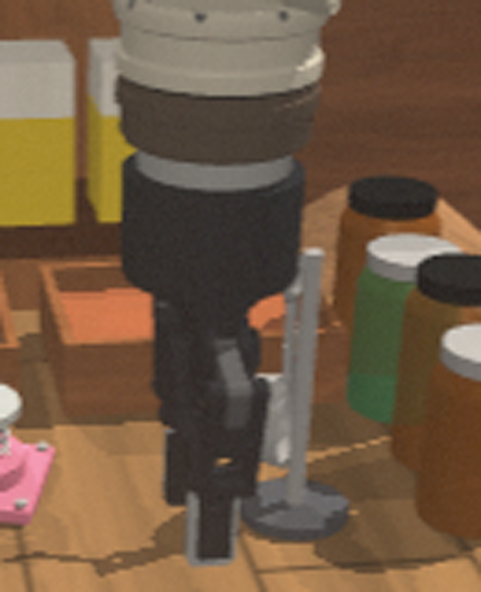

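Run:
```python
from h import *
np.set_printoptions(precision=4,suppress=True)
o,im,d,m=snap('scene',9);crop(im,345,290,400,375,'s9',9 if 0 else 7)
W=cloud('scene',d,m,o)
for v in range(300,372,4):
    print(v,[tuple(np.round(W[v,u],3)) for u in range(360,396,4)])
m=bot.camera_model('scene')
t=np.array([.5762,.338]);p=np.array([.653,.316])
for z in(.22,.1,.02):print(proj('scene',m,o,[*p,z]))
```

```text
300 [(np.float64(0.522), np.float64(0.225), np.float64(-0.002)), (np.float64(0.516), np.float64(0.232), np.float64(-0.002)), (np.float64(0.511), np.float64(0.239), np.float64(-0.001)), (np.float64(0.636), np.float64(0.308), np.float64(0.213)), (np.float64(0.637), np.float64(0.315), np.float64(0.221)), (np.float64(0.494), np.float64(0.26), np.float64(0.001)), (np.float64(0.624), np.float64(0.323), np.float64(0.214)), (np.float64(0.619), np.float64(0.327), np.float64(0.212)), (np.float64(0.612), np.float64(0.331), np.float64(0.208))]
304 [(np.float64(0.531), np.float64(0.231), np.float64(-0.001)), (np.float64(0.524), np.float64(0.237), np.float64(-0.003)), (np.float64(0.653), np.float64(0.31), np.float64(0.225)), (np.float64(0.649), np.float64(0.315), np.float64(0.224)), (np.float64(0.642), np.float64(0.319), np.float64(0.22)), (np.float64(0.638), np.float64(0.323), np.float64(0.22)), (np.float64(0.628), np.float64(0.325), np.float64(0.21)), (np.float64(0.49), np.float64(0.279), np.float64(-0.002)), (np.float64(nan), np.float64(nan), np.float64(nan))]
308 [(np.float64(0.539), np.float6
[... 8004 characters left out ...]
p.float64(0.317), np.float64(0.022)), (np.float64(0.654), np.float64(0.323), np.float64(0.023)), (np.float64(0.644), np.float64(0.327), np.float64(0.011)), (np.float64(0.658), np.float64(0.34), np.float64(0.054)), (np.float64(0.662), np.float64(0.349), np.float64(0.075)), (np.float64(0.656), np.float64(0.354), np.float64(0.072)), (np.float64(0.625), np.float64(0.351), np.float64(0.012)), (np.float64(0.614), np.float64(0.355), np.float64(-0.001)), (np.float64(0.608), np.float64(0.361), np.float64(-0.001))]
(np.float64(370.8044819525991), np.float64(307.73372772924574))
(np.float64(364.38171072659514), np.float64(345.551494454699))
(np.float64(360.9225268412527), np.float64(365.9194329399871))
```

View pics/s9.png

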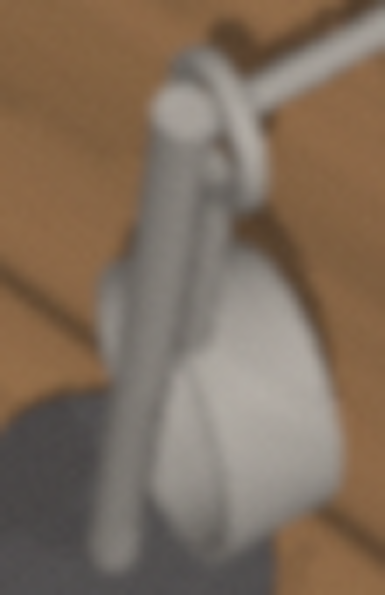

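The scoop hangs still by its eye, at the post end of the bar. Wrist view: flask stopper (326,179), ring top centre (496,213).

Run:
```python
from h import *
np.set_printoptions(precision=4,suppress=True)
o=bot.get_obs();m=bot.camera_model('wrist')
im=cv2.imread('pics/wrist8.png');crop(im,270,100,390,220,'w8f',5);crop(im,410,120,560,270,'w8r',4)
d=np.load('pics/w8.npz')['d'];W=cloud('wrist',d,m,o)
b=W[165:262,440:550].reshape(-1,3);b=b[(b[:,2]>.074)&(b[:,2]<.083)];print(len(b),np.median(b[:,2]),cv2.minEnclosingCircle(b[:,:2].astype(np.float32)))
b=W[160:200,305:348].reshape(-1,3);b=b[(b[:,2]>.119)];print(len(b),np.median(b[:,2]),cv2.minEnclosingCircle(b[:,:2].astype(np.float32)))
print(ray('wrist',m,o,326,179,.125),ray('wrist',m,o,496,213.5,.078))
```

```text
3848 0.07820051824609286 ((0.5098457336425781, -0.014688302762806416), 0.04659060761332512)
746 0.1252372344946608 ((0.46040859818458557, -0.19474324584007263), 0.014009715989232063)
[ 0.4591 -0.1948  0.125 ] [ 0.5082 -0.0148  0.078 ]
```

View pics/w8f.png

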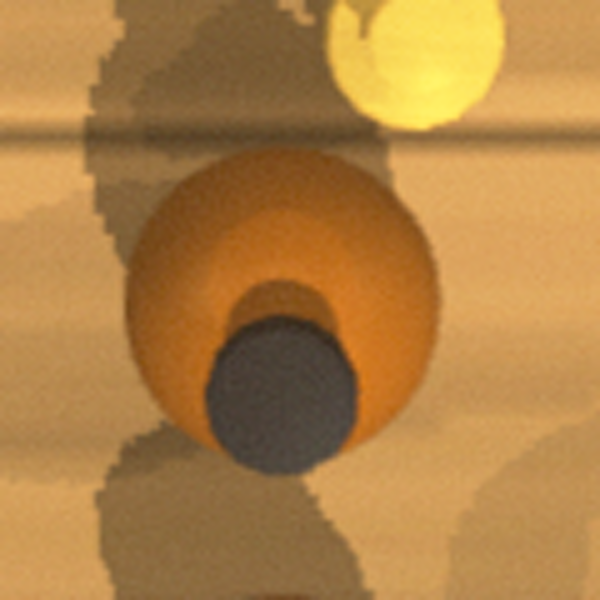

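View pics/w8r.png

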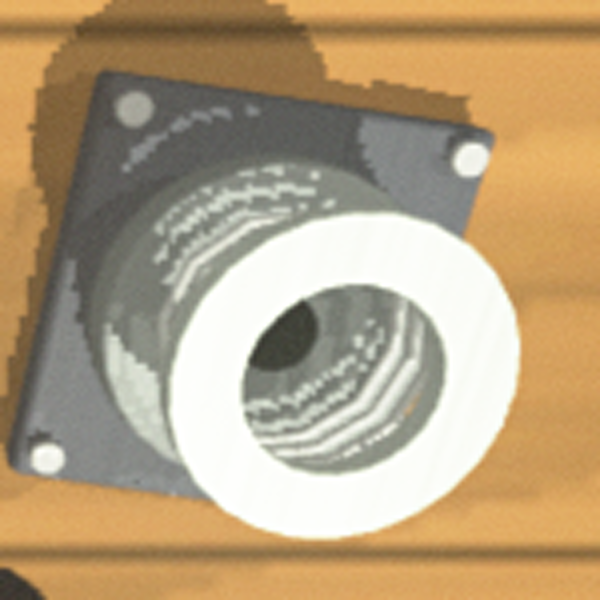

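>>> {"name": "play_rows", "arguments": {"rows": [[[2,0.15,0],0,5],[[5,0.15,0],0,5],[[8,0.15,0],0,5],[[11,0.15,0],0,5],[[14,0.15,0],0,5],[[17,0.15,0],0,5],[[19,0.15,0],0,5],[[20.3,0.15,0],0,5],[[20.6,0.15,0],0,5],[[20.6,0.15,0],0,5],[[20.6,0.15,0],0,5]], "squeeze": 90}}

```text
time: 10.63
ee_pos: [0.4606, -0.1941, 0.0753]
tcp_rot: [-110.6, 89.9, -20.5]
wrist_force: [-0.1, -0.2, 0.2]
opening: 0.0498
```

Run:
```python
from h import *
o,im,d,m=snap('wrist',10);print(o['ee_pos'],o['time'],o['wrist_force'])
o,im,d,m=snap('side',10);crop(im,270,150,440,330,'sd10',3.3)
```

```text
[ 0.4606084  -0.19413494  0.07528616] 10.6333 [-0.05391669 -0.24875481  0.1649972 ]
```

View pics/wrist10.png

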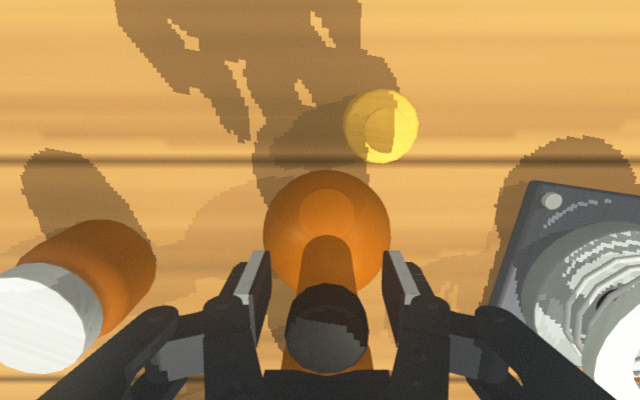

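View pics/sd10.png

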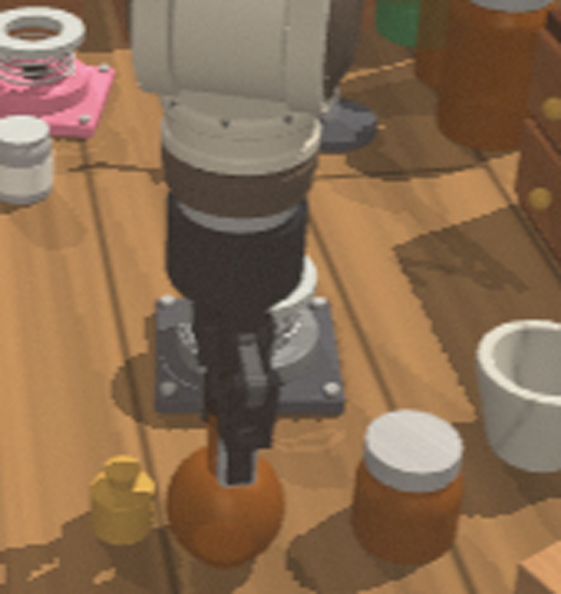

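Run:
```python
from h import *
o=bot.get_obs();m=bot.camera_model('side')
for X in([.4606,-.225,.08],[.4604,-.195,.08],[.4604,-.195,.036],[.4604,-.195,.12]):
    u,v=proj('side',m,o,X);print(X,(u-270)*3.3,(v-150)*3.3)
W=cloud('side',*[cam('side')[2],m,o]);print(W[290,337],W[285,343],W[280,341],W[290,330])
```

```text
[0.4606, -0.225, 0.08] 234.51614122645202 481.4357707974509
[0.4604, -0.195, 0.08] 224.4780888950462 446.5794693219691
[0.4604, -0.195, 0.036] 222.1242854337013 502.83311601963504
[0.4604, -0.195, 0.12] 226.725542100518 392.8674918071071
[ 0.45168697 -0.22820391  0.09840985] [ 0.45754441 -0.24991723  0.12839912] [ 0.45206691 -0.25635647  0.14592996] [ 0.44548328 -0.19212748  0.06747935]
```

Consistent with perspective. Close and lift.

>>> {"name": "play_rows", "arguments": {"rows": [[[0,0,0],0,1],[[0,0,0],0,1],[[0,0,0],0,1],[[0,0,0],0,1],[[0,0,0],0,1],[[0,0,0],0,1],[[-0.5,0,0],0,1],[[-1.5,0,0],0,1],[[-3,0,0],0,1],[[-3,0,0],0,1]], "squeeze": 90}}

```text
time: 11.62
ee_pos: [0.4612, -0.1949, 0.1074]
tcp_rot: [-112.2, 89.8, -22.2]
wrist_force: [0.6, -0.5, -2.6]
opening: 0.0227
```

Run:
```python
from h import *
o,im,d,m=snap('wrist',11);print(o['ee_pos'],o['time'],o['wrist_force'])
o,im,d,m=snap('side',11);crop(im,270,150,440,330,'sd11',3.3)
```

```text
[ 0.46116894 -0.1948916   0.10741677] 11.6167 [ 0.64250899 -0.47563437 -2.56383368]
```

View pics/wrist11.png

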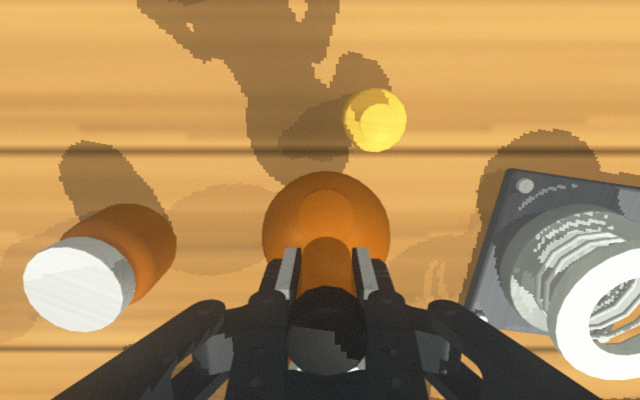

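View pics/sd11.png

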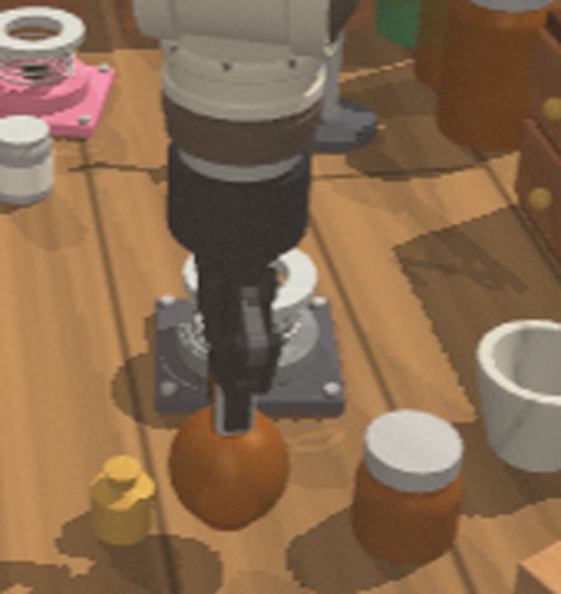

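>>> {"name": "play_rows", "arguments": {"rows": [[[-2.5,0,0],0,1],[[-5.5,0,0.5],0,1],[[-8,-0.5,2],0,1],[[-8.6,-1.2,4.5],0,1],[[-8.6,-2,7.5],0,1],[[-8.6,-2.9,10.5],0,1],[[-8.6,-3.7,13.5],0,1],[[-8.6,-4.5,16],0,1],[[-8.6,-4.9,17.6],0,1],[[-8.6,-5,17.98],0,1],[[-8.6,-5,17.98],0,1],[[-8.6,-5,17.98],0,1]]}}

```text
time: 12.72
ee_pos: [0.5098, -0.015, 0.1897]
tcp_rot: [107.7, 89.9, -162.3]
wrist_force: [-0.4, 0.7, -2.7]
opening: 0.0226
```

Run:
```python
from h import *
o,im,d,m=snap('wrist',12);print(o['ee_pos'],o['time'],o['wrist_force'],R.from_euler('xyz',o['tcp_rot'],degrees=True).as_matrix().round(4))
M=T(o['ee_pos'],o['tcp_rot'])
o,im,d,m=snap('side',12);crop(im,270,80,440,290,'sd12',2.8)
for X in([.51,-.0147,.078],[.51,-.0147,.12],[.51,-.0147,.152]):print(proj('side',m,o,X),proj('scene',bot.camera_model('scene'),o,X))
o,im,d,m=snap('scene',12);crop(im,220,130,340,280,'s12',4)
```

```text
[ 0.50981777 -0.01496214  0.1897399 ] 12.7167 [-0.363878    0.74188167 -2.68093786] [[-1.e-03 -1.e+00 -4.e-04]
 [-3.e-04 -4.e-04  1.e+00]
 [-1.e+00  1.e-03 -3.e-04]]
(np.float64(344.87974863771035), np.float64(231.80715047648314)) (np.float64(285.0826001573077), np.float64(224.6533164700108))
(np.float64(345.62819111160167), np.float64(216.2601097573346)) (np.float64(283.9808034488333), np.float64(212.25193129923764))
(np.float64(346.22009140743364), np.float64(203.9648454958992)) (np.float64(283.0926186739157), np.float64(202.25487702248194))
```

View pics/sd12.png

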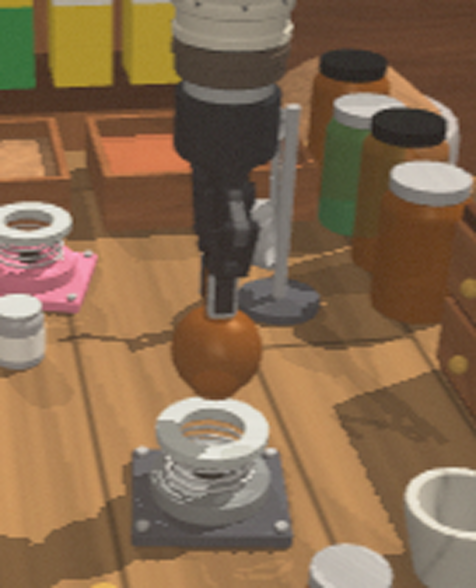

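View pics/s12.png

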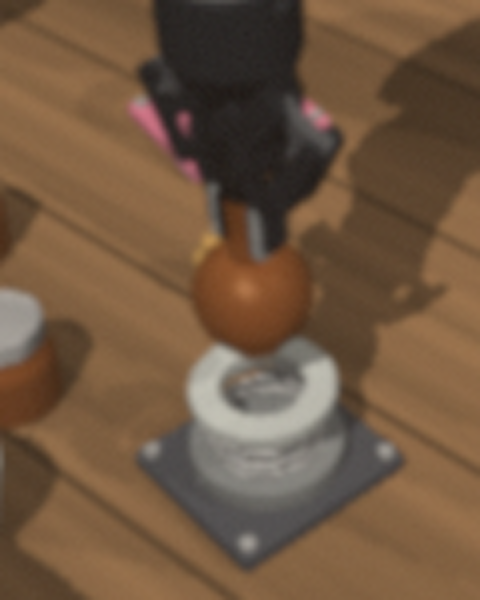

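View pics/wrist12.png

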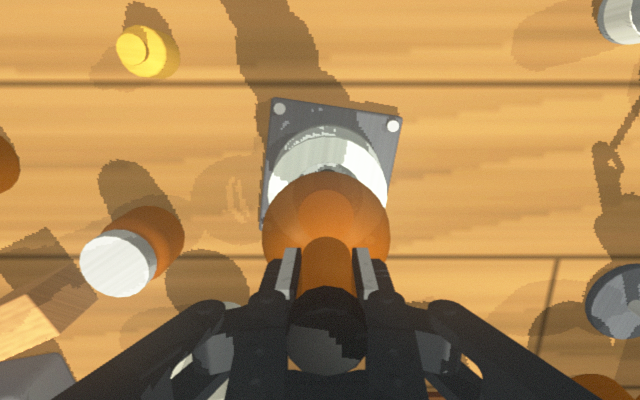

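>>> {"name": "play_rows", "arguments": {"rows": [[[1.5,0,0],0,1],[[3,0,0],0,1],[[4,0,0],0,1],[[4.6,0,0],0,1],[[5,0,0],0,1],[[5.2,0,0],0,1],[[5.2,0,0],0,1]], "squeeze": 110}}

```text
time: 13.45
ee_pos: [0.5102, -0.0146, 0.139]
tcp_rot: [-69.2, 90.0, 20.8]
wrist_force: [-1.8, 1.5, 3.7]
opening: 0.0226
```

Run:
```python
from h import *
o,im,d,m=snap('wrist',13);print(o['ee_pos'],o['time'],o['wrist_force'],o['torque'])
o,im,d,m=snap('side',13);crop(im,270,80,440,290,'sd13',2.8)
o,im,d,m=snap('scene',13);crop(im,220,130,340,280,'s13',4)
```

```text
[ 0.51016507 -0.01463512  0.13904083] 13.45 [-1.81854457  1.46087859  3.72717901] [ 0.27032995  0.72350167 -0.0673016 ]
```

View pics/sd13.png

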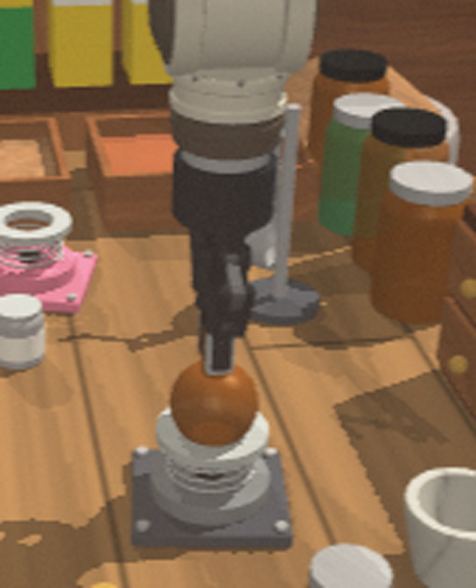

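View pics/s13.png

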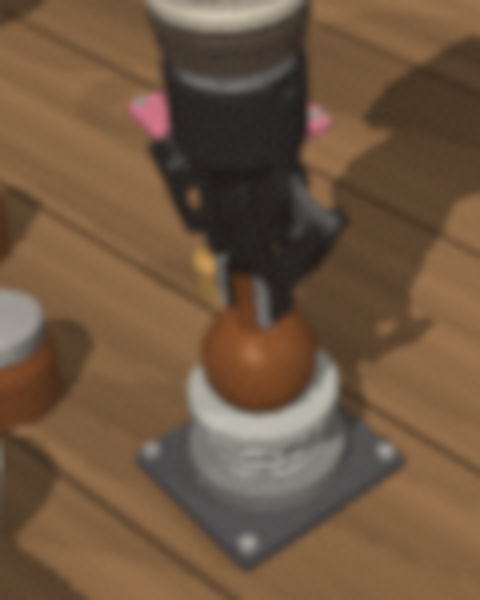

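>>> {"name": "play_rows", "arguments": {"rows": [[[0.3,0.1,0.06],0,1],[[0.7,0.1,0.06],0,1],[[1.1,0.1,0.06],0,1],[[1.4,0.1,0.06],0,1],[[1.6,0.1,0.06],0,1],[[1.8,0.1,0.06],0,1],[[1.8,0.1,0.06],0,1],[[1.8,0.1,0.06],0,1]]}}

```text
time: 14.27
ee_pos: [0.51, -0.0141, 0.1217]
tcp_rot: [-97.1, 89.8, -7.1]
wrist_force: [-2.6, 0.7, 12.3]
opening: 0.023
```

>>> {"name": "play_rows", "arguments": {"rows": [[[0.1,0.05,0],0,1],[[0.2,0.05,0],0,1],[[0.25,0.05,0],0,1],[[0.25,0.05,0],0,1]]}}

```text
time: 14.6
ee_pos: [0.5099, -0.0141, 0.1196]
tcp_rot: [-96.0, 89.8, -5.9]
wrist_force: [-1.3, 0.8, 13.3]
opening: 0.0228
```

>>> {"name": "play_rows", "arguments": {"rows": [[[0.05,0,0],0,1],[[0.1,0,0],0,1],[[0.1,0,0],0,1],[[0.1,0,0],0,1]]}}

```text
time: 14.93
ee_pos: [0.51, -0.0141, 0.1191]
tcp_rot: [-94.9, 89.7, -4.9]
wrist_force: [-2.1, 0.6, 15.4]
opening: 0.0224
```

>>> {"name": "play_rows", "arguments": {"rows": [[[0.05,0,0],0,1],[[0.1,0,0],0,1],[[0.1,0,0],0,1],[[0.1,0,0],0,1]]}}

```text
time: 15.27
ee_pos: [0.5101, -0.0141, 0.119]
tcp_rot: [-94.3, 89.7, -4.3]
wrist_force: [-4.4, 0.7, 20.9]
opening: 0.0227
```

>>> {"name": "play_rows", "arguments": {"rows": [[[0.05,0,0],0,1],[[0.05,0,0],0,1],[[0.05,0,0],0,1]]}}

```text
time: 15.52
ee_pos: [0.5101, -0.0141, 0.1189]
tcp_rot: [-93.9, 89.7, -3.9]
wrist_force: [-6.1, 1.6, 25.9]
opening: 0.0225
```

Run:
```python
from h import *
np.set_printoptions(precision=4,suppress=True)
print(bot.get_obs())
for n in('side','scene'):
    o,im,d,m=snap(n,14);W=cloud(n,d,m,o)
    b=W[190:290,240:390].reshape(-1,3);b=b[(abs(np.hypot(b[:,0]-.51,b[:,1]+.0147)-.0415)<.0035)&(b[:,2]>.05)&(b[:,2]<.085)];print(n,len(b),np.percentile(b[:,2],[10,50,75,90]))
    crop(im,*( (270,100,440,290) if n=='side' else (220,130,340,280)),n+'14c',3 if n=='side' else 4)
o,im,d,m=snap('wrist',14)
o,im,d,m=snap('scene',15);crop(im,300,200,440,400,'s15',3)
```

```text
{'time': 15.5167, 'q': array([-1.5749, -1.5476, -9.0314, 82.17  , -0.0141, -1.5799]), 'qd': array([ 0.0134,  0.0099, -0.0819,  0.0937,  0.0097,  0.0925]), 'joint_efforts': array([ -0.3051, -32.8403,  36.5884,  -2.5052,  -0.0749,  -0.0539]), 'ee_pos': array([ 0.5101, -0.0141,  0.1189]), 'tcp_rot': array([-93.913 ,  89.6535,  -3.908 ]), 'wrist_force': array([-6.1233,  1.5913, 25.8703]), 'torque': array([ 0.0897,  1.2676, -0.062 ]), 'opening': 0.022472096249603137}
side 174 [0.0552 0.0586 0.0596 0.0782]
scene 163 [0.0551 0.0567 0.0576 0.0762]
```

View pics/side14c.png

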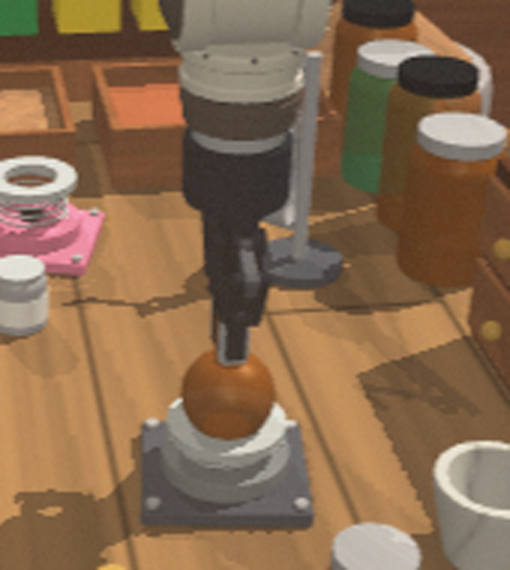

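View pics/scene14c.png

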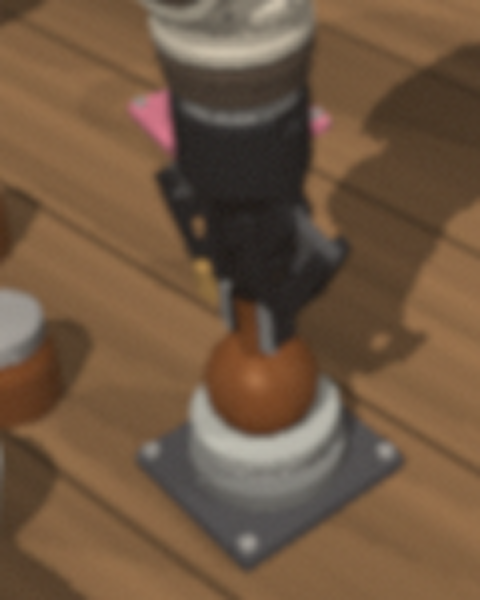

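View pics/s15.png

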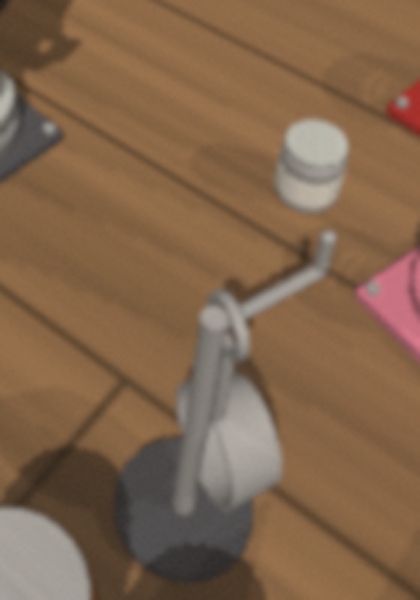

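View pics/wrist14.png

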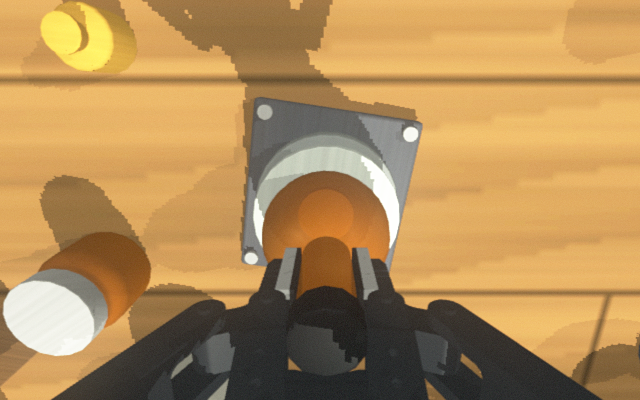

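Run:
```python
from h import *
o=bot.get_obs();print(o['time'],o['ee_pos'],o['wrist_force'],o['opening'])
print(bot.job_done())
```

```text
15.7167 [ 0.51014359 -0.01414583  0.11889094] [-5.55891227  0.79310849 25.32418276] 0.022975272402781008
the job is handed in; nothing more can be done
None
```

I lifted the scoop off the grey stamper and hung it by its eye on the hook. I then set the flask in the ring and pressed it down to the stop. I handed in at 15.7 s of the 64 s, with the flask still gripped and pressed.

**Checks that came out as expected:**
- **Ring:** its top face measured about 57–59 mm above the counter, against 58 mm when fully pressed.
- **Press:** the wrist force held steady at about 25 N. Over the last millimetre or so of commanded push the force climbed from 15 to 26 N while the tool moved only 0.2 mm, so the ring is on its stop.
- **Scoop:** two pictures, one taken after release and one at the end, show it in the same place, clear of the counter, with its eye on the bar.
- **Bystanders:** nothing I saw in the last pictures had moved. They did not show jar B, and I did not measure the bystanders again.

**Not quite as expected:**
- **Scoop position:** it slid to the post end of the bar, and the mouth side of the cup lies very close to the post, probably touching it lightly. I left it there.
- **Sideways force:** about 6 N remains on the wrist from a small misalignment between flask and ring. The tool was tilted only about 0.35°.

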